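# Draw out the circuit tray of a test bay with a hook and lock it with its long pin

### The job

Take the hooked puller, reach it in under the overhanging hood of the green test bay, catch the eye on the tray's face and draw the tray out to its stop; move the tray with the hook only. Lay the hook flat on the bench, clear of the bay, then take the long locking pin from its parking block and push it down through the hole in the hood, the tray and the base until its collar sits on the hood, and let go. Leave the other things on the bench where they are.

Things in the scene. Friction and masses are not known exactly. Their poses are not given: they have to be found in the camera images.
- bay: Fixed low enclosure 180 (x) x 212 (y) x 98 mm tall, grey base, green hood and sides, black vent slots on top. Origin: centre of underside; own -x is its open front; yaw varies. Hood plate z 88 to 98, front edge at x = -90; cheeks' inner faces y = +-100; base z 0 to 14. Shut tray's face at x = -33, so its eye is hidden under the hood.
- tray (a joint): Slide of the aluminium circuit tray, m: 0 fully in, 0.080 at its outer stop, moving along the bay's -x. Starts at 0 to 0.012; stays where left, about 3 N friction. At the stop its hole is in line with those of hood and base; before that its floor (z 20 to 28 mm) blocks the pin.
- eye (a point): Middle of the opening of the steel pull eye on the tray's face: bay-frame x = -48 mm less tray value, y = 0, z = 50; axes as the bay's. Upright loop of 6 mm bar in the bay's x-z plane, opening 30 x 30 mm, entered sideways along the bay's y. Front bar centred 18 mm before (-x) this point, tray face 15 mm behind it.
- bay_hole (a point): Centre of the mouth of the locking hole on the hood's upper face: bay-frame x = -65, y = +62, z = 98 mm. 15 mm hole in hood and base, 16 mm in the tray. Axes as the bay's.
- hook: Loose hooked puller lying flat, 140 to 210 g. Grey handle x -55 to 35 mm, 18 wide (y), 26 tall; an 8 mm steel rod runs from it along +x at height 13 mm to x = 125, then bends to +y (a little backward) to the tip. Origin: under the handle, 10 mm ahead of its middle, on the underside; balance point about 20 mm ahead of it. z up as it lies.
- hook_tip (a point): Centre of the round end of the hook: own x = 119, y = 32, z = 13 mm in the hook's frame (8 mm bar).
- block: Fixed black parking block 110 (x) x 56 (y) x 50 mm tall, origin at the centre of its underside. Two 14 mm holes 40 mm deep at own x = -30 and +30 mm hold the two pins upright; which is in which varies. Block and hook may be on either side of the bench.
- pin: Long steel locking pin, 136 mm long, 130 to 200 g, standing in the block, foot 10 mm above the bench. Origin: centre of its foot, z along the pin. Shaft 12 mm diameter, 92 mm long, foot tapered; then a collar 26 diameter, 4 thick; then a round head 22 diameter, 40 tall to hold it by.
- pin_collar (a point): Centre of the collar's underside on the long pin, 92 mm above the foot. Meets bay_hole when the pin is home.
- pin_short: Bystander: a short pin with the same head and collar but a 55 mm shaft, in the block's other hole. Origin: centre of its foot.
- probe: Bystander: straight puller with the same handle as the hook but no bend at its end. Origin as the hook's.
- meter: Bystander: yellow hand multimeter, 130 by 66 by 36 mm, lying.
- screwdriver: Bystander: screwdriver with a red handle, 190 mm long, lying.
- jar: Bystander: closed glass jar, 76 mm in diameter, 110 mm tall.
- can: Bystander: closed can, 66 mm in diameter, 130 mm tall.
- transformer: Bystander: small transformer, 70 by 80 by 60 mm.
- spool: Bystander: white plastic spool, 68 mm in diameter, 60 mm tall, standing on its flange.
Things that resemble listed ones, but are neither listed nor needed, are in the scene too. What is shaped like the pin but pink is not meant. Leave any blue look-alike of the hook alone.

How it is judged:
By the outcome, as a careful person would: the job done as asked, in the order asked, and still so for the second after the job is handed in, with the robot touching nothing.
It also fails if it takes over 72 s, if anything falls off the work surface, if the arm or the gripper's body presses on something with over 40 N, if the wrist force passes 120 N, or if a joint passes its speed limit or range.

### The arm

A 6-joint arm with a two-finger parallel gripper is mounted at the origin on the work surface. World frame = base frame: x ahead of the robot, y to its left, z up, the work surface at z = 0. Lengths are in m, angles in rad, forces in N, time in s.
With the tool pointing down it reaches from about 0.325 to 0.775 m from the base axis. Payload 5.5 kg.
Tool frame: the origin (TCP) lies at the very end of the fingers, on their centre line; the grasp point (between the pads) lies 19 mm behind it; z points along the fingers, y is the line along which they close (so a half turn about z gives the same grasp; the last joint's range is limited). The gripper opens to 85 mm and grips with 20 to 120 N. Pads are 22 mm wide; open, the fingers measure 114 mm over their backs; the gripper's body (76 mm by 85 mm) begins 54 mm behind the grasp point. The pads swing forward as they close: fully open they stand 13 mm farther back than shut.
Start: joints at [1.147, 0.091, 1.231, -0, 1.82, -0.057], TCP at [0.215, 0.56, 0.231] pointing down, gripper open.
Joint ranges: [-2.87, 2.87], [-0.86, 2.18], [0.17, 2.46], [-1.51, 4.65], [0.06, 2.69], [-2.65, 2.65]. Speed limits (rad/s): [2.57, 2.57, 3.01, 3.14, 3.14, 3.14].

### API

Orientations are given as a rotation vector (axis times angle).
In Python, from rig import monitor, eyes, arm, models gives the robot as it stands.
- The arm moves only by the tool carry_out, never from a script. Its argument "moves" is a list that holds one entry, the list of rows, each a list of 7 numbers: the shift along the tool's x, y, z in mm, then the turn, a rotation vector about the tool's x, y, z in rad, then the opening, from 0 (shut) to 1 (fully open). In form: [[[dx, dy, dz, wx, wy, wz, gripper], ...]]. A call has 1 to 10 rows; each row is the pose to reach, as a shift and turn from the pose commanded when the call began, along the tool's axes at that moment; what a row does not reach only later rows make up. A row lasts 1/10 s, in which the tool goes at most 50 mm and 8.59 degrees, less where a joint would pass 70% of its speed; a pose out of reach is approached as far as the arm can. A call with a gripper value outside its range is refused whole. The fingers move at their own pace and stop on an object; "force" is the grip in N (left out, the last holds). Time passes only in rows, so rows that repeat a pose let the fingers close. It gives the time, the measured TCP pose, the force, the opening and the grip force at its end, in the units of the state.
- monitor.get_state(): the state, without advancing time (a new reading comes with each control period).
- eyes.get_image(name): name is "scene" or "side" or "wrist"; returns a dict with "frame" (384x512x3 uint8, blue, green, red), "z_map" (384x512 float32, m along the optical axis (not along the pixel's ray), 0 where there is no reading), "fov_y" (degrees; the focal length in pixels is half the picture's height over the tangent of half this angle, whatever the lens; pixels are square), "cx", "cy" (the principal point, pixels), "extrinsics" (4x4, takes a point from camera to world coordinates). Camera axes: x right, y up, looking along -z (the intrinsics and any distortion apply to the point x, -y, -z); pixel columns grow to the right and rows downward; lengths in m; the calibration is good to about 2 mm. A picture is of the moment at which its call begins.
- arm.job_done(): hands the job in; it is judged then, once.
Trained networks look in a picture, given as the dict that the camera call returned (one of the last four; its "shot" number tells which), for a name from the list of things; names that differ only in an ending like _2 or _b are one class to them, and where a whole thing is asked for, a point or a joint stands for the part that bears it (a point fixed in the world has none). Each returns a list of dicts, best first, with "score" (0 to 1); they miss things now and then, are a little off and sometimes report something else, mostly with a low value. They report only what shows in the picture. A call takes as long as a camera call. They do not tell look-alikes from the thing itself.
- models.search_frame(picture, thing): "position" ([x, y, z] in m, in world coordinates, good to about 4 mm: the middle of the surface that is visible of it).
The state is a dict: "time_s": time; "qpos": joint angles; "qvel": joint speeds; "effort": joint torques, N m; "eef_pos": TCP position; "eef_rot": TCP orientation; "wrist_force": force on the tool from outside, world axes, zero at the start; "torque": the same for the moment, N m; "opening": finger opening in m; "grip_force": force on a finger pad.
Only numpy, scipy, OpenCV 4.12 (cv2) and the standard library are available. Lean on these libraries where they do the work, as an engineer would, in place of code of your own. Each camera call takes 0.05 s, during which the arm holds its last target. There are 200 camera calls.

## Working session

There is one attempt and no reset: what is moved stays moved. The work goes in short steps, Python scripts to look and compute and a tool call to move; the robot and the scene stay as the last step left them, time stands still between calls to the robot, and variables do not carry over. Pictures are saved under pics/ and viewed, at most 10 in all, crops included, and the job is handed in when it is done.

Besides the shell and the picture viewer there is one more tool, called after "Request:" by a JSON object that holds its "api" and its "payload". carry_out: Moves the arm, as the interface text tells. Its arguments: {"type":"object","properties":{"moves":{"type":"array","items":{"type":"array","items":{"type":"array","items":{"type":"number"}}}},"force":{"type":"number"}},"required":["moves"]}

```bash
ls; mkdir -p pics; cat > h.py <<'E'
import numpy as np, cv2
from scipy.spatial.transform import Rotation as R
from rig import monitor, eyes, arm, models
def cloud(p):
    z=p["z_map"]; h,w=z.shape; f=h/2/np.tan(np.radians(p["fov_y"])/2)
    v,u=np.mgrid[:h,:w]
    P=np.stack([(u-p["cx"])*z/f,-(v-p["cy"])*z/f,-z],-1)
    E=np.array(p["extrinsics"]); W=P@E[:3,:3].T+E[:3,3]; W[z==0]=np.nan
    return W
def pix(p,X):
    E=np.linalg.inv(np.array(p["extrinsics"])); c=E[:3,:3]@np.array(X)+E[:3,3]
    f=p["z_map"].shape[0]/2/np.tan(np.radians(p["fov_y"])/2)
    return np.array([p["cx"]+f*c[0]/-c[2],p["cy"]-f*c[1]/-c[2]])
E
python3 - <<'E'
from h import *
ims=[]
for n in("scene","side"):
    p=eyes.get_image(n); ims.append(p["frame"].copy())
    print(n,p["fov_y"],p["cx"],p["cy"],[k for k in p],np.round(p["extrinsics"],3).tolist())
    np.savez(f"{n}.npz",**{k:p[k] for k in("frame","z_map","fov_y","cx","cy","extrinsics")})
    for t in("bay","hook","hook_tip","block","pin","pin_short","probe","eye","bay_hole","pin_collar"):
        for d in models.search_frame(p,t)[:4]:
            print(t,round(d["score"],2),np.round(d["position"],3),pix(p,d["position"]).astype(int))
    cv2.imwrite(f"pics/{n}.png",cv2.resize(p["frame"],(800,600),interpolation=cv2.INTER_CUBIC))
print(monitor.get_state())
E
```

```text
pics
scene 46.16339226085249 255.0941058808364 191.42398717100488 ['frame', 'z_map', 'fov_y', 'cx', 'cy', 'extrinsics', 'shot'] [[-0.611, -0.425, 0.668, 1.662], [0.792, -0.344, 0.505, 0.961], [0.015, 0.837, 0.547, 1.032], [0.0, 0.0, 0.0, 1.0]]
bay 0.93 [0.737 0.006 0.098] [197 207]
hook 0.69 [0.471 0.299 0.021] [305 221]
hook 0.55 [0.349 0.706 0.027] [424 247]
hook_tip 0.49 [0.342 0.704 0.024] [424 247]
hook_tip 0.46 [0.469 0.301 0.017] [306 221]
hook_tip 0.3 [ 0.697 -0.288  0.04 ] [152 188]
block 0.62 [ 0.499 -0.249  0.038] [193 172]
block 0.5 [0.734 0.006 0.096] [198 207]
block 0.4 [ 0.257 -0.349  0.014] [214 150]
pin 0.5 [ 0.514 -0.271  0.109] [186 157]
pin_short 0.64 [ 0.462 -0.247  0.086] [199 159]
probe 0.49 [ 0.258 -0.349  0.012] [214 150]
bay_hole 0.58 [0.733 0.012 0.093] [199 209]
pin_collar 0.19 [ 0.464 -0.434  0.087] [168 147]
side 51.28594201805907 255.95938360386532 200.20911201031328 ['frame', 'z_map', 'fov_y', 'cx', 'cy', 'extrinsics', 'shot'] [[0.87, 0.345, -0.353, 0.055], [-0.493, 0.627, -0.603, -0.68], [0.014, 0.698, 0.716, 1.0], [0.0, 0.0, 0.0, 1.0]]
bay 0.57 [ 0.6
[... 670 characters left out ...]
[328 281]
{'time_s': 1.1, 'qpos': array([ 1.14729338e+00,  9.11160109e-02,  1.23069350e+00,  3.29008693e-06,
        1.81981729e+00, -5.67433190e-02]), 'qvel': array([-3.23198206e-05, -3.13045109e-03,  1.15620113e-03, -1.17680479e-03,
        1.10435065e-03, -6.97470763e-04]), 'effort': array([-6.86754429e-04, -4.58494949e+01, -4.18093085e+01, -2.92612594e-04,
        1.19364184e-03, -2.11321009e-06]), 'eef_pos': array([0.21518491, 0.56009701, 0.2312693 ]), 'eef_rot': array([-5.72877917e-01, -3.08890673e+00,  5.09009205e-05]), 'wrist_force': array([-0.59474087, -0.29150939, -1.42750573]), 'torque': array([0.05176169, 0.0036044 , 0.00472091]), 'grip_force': 0.0, 'opening': 0.0852559474335744}
```

View pics/scene.png

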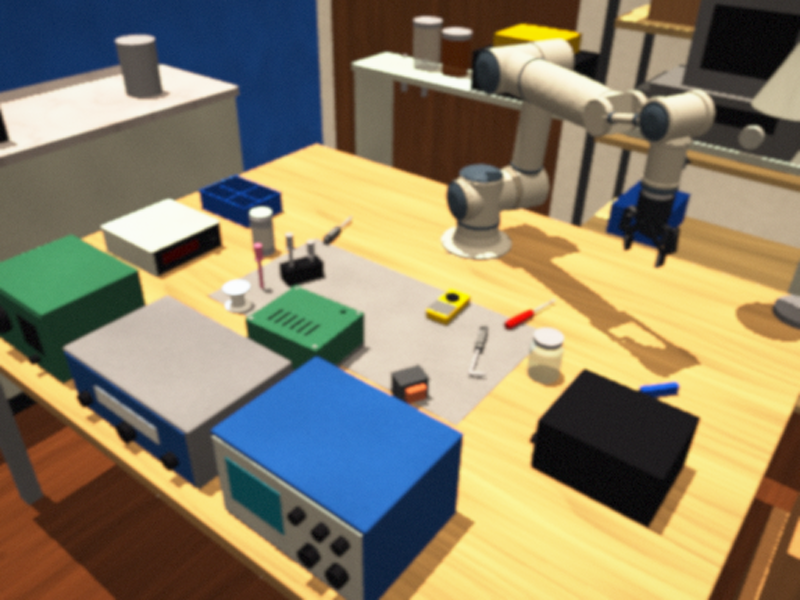

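View pics/side.png

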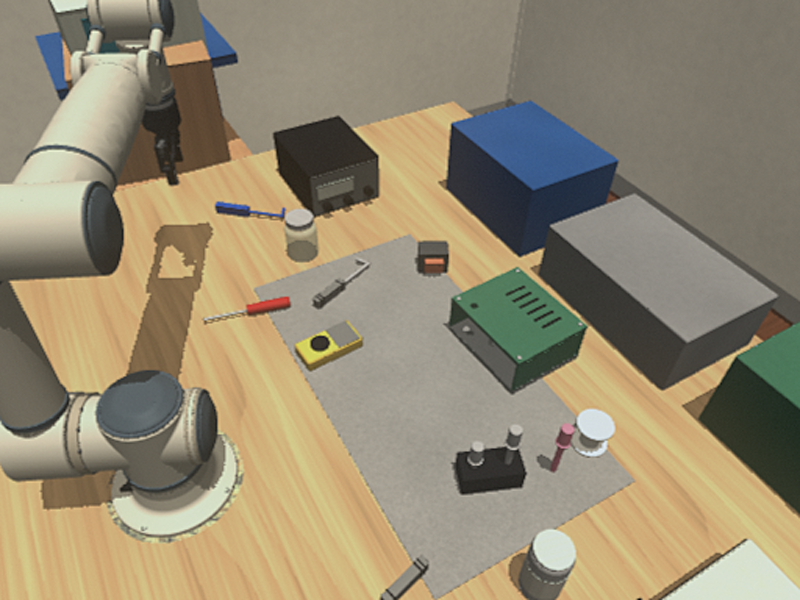

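The side view shows the hook at (340,283) with its tip at (368,262), the bay with its hole at (474,306), and the block with the long pin at (514,440). The pink pin is at (562,440) and the blue hook at (250,210). Next I fit the geometry from the depth maps.

```bash
python3 - <<'E'
from h import *
for n in("scene","side"):
    p=dict(np.load(f"{n}.npz")); W=cloud(p); F=p["frame"]
    x,y,z=W[...,0],W[...,1],W[...,2]
    tab=(np.abs(z)<.02)&(x>.3)&(x<.7)&(abs(y)<.4)
    print(n,"table z",np.nanmedian(z[tab]), "n",tab.sum())
    hsv=cv2.cvtColor(F,cv2.COLOR_BGR2HSV)
    top=(np.abs(z-.098)<.006)&(x>.5)&(x<.95)&(abs(y)<.25)&(y>-.2)&(hsv[...,0]>45)&(hsv[...,0]<90)&(hsv[...,1]>60)
    P=W[top][:,:2]; r=cv2.minAreaRect((P*1000).astype(np.float32)); print("top",top.sum(),np.nanmedian(z[top]),r,cv2.boxPoints(r).round(0).tolist())
    m=(z>.006)&(z<.035)&(x>.33)&(x<.6)&(y>.2)&(y<.4)&(hsv[...,1]<70)
    k,l,s,c=cv2.connectedComponentsWithStats(m.astype(np.uint8))
    for i in range(1,k):
        if s[i,4]>25:
            Q=W[l==i]; r=cv2.minAreaRect((Q[:,:2]*1000).astype(np.float32)); print("hook?",s[i],np.round(r[0]),np.round(r[1]),r[2],cv2.boxPoints(r).round(0).tolist(),np.percentile(Q[:,2],[5,50,95]).round(3))
    m=(z>.052)&(z<.17)&(x>.35)&(x<.65)&(y<-.18)&(y>-.4)
    k,l,s,c=cv2.connectedComponentsWithStats(m.astype(np.uint8))
    for i in range(1,k):
        if s[i,4]>15:
            Q=W[l==i]; print("pin?",s[i],np.median(Q,0).round(4),Q.min(0).round(3),Q.max(0).round(3),F[l==i].mean(0).round())
    m=(abs(z-.05)<.005)&(x>.35)&(x<.65)&(y<-.18)&(y>-.4)&(F.max(-1)<70)
    Q=W[m]; r=cv2.minAreaRect((Q[:,:2]*1000).astype(np.float32)); print("block",m.sum(),r)
s=cv2.imread("pics/side.png")
f=np.load("side.npz")["frame"]
cv2.imwrite("pics/c1.png",np.hstack([cv2.resize(f[155:205,190:250],(400,333),interpolation=cv2.INTER_CUBIC),cv2.resize(f[165:255,280:380],(400,333),interpolation=cv2.INTER_CUBIC)]))
E
```

```text
scene table z 0.0016507916514831855 n 8050
top 1655 0.09825842193923895 ((717.452880859375, -25.85242462158203), (182.48233032226562, 216.87786865234375), 3.951809883117676) [[619.0, 76.0], [634.0, -140.0], [816.0, -128.0], [801.0, 89.0]]
hook? [300 208  13  33 153] [472. 316.] [183.  42.] 24.859996795654297 [[380.0, 297.0], [398.0, 259.0], [564.0, 335.0], [546.0, 374.0]] [0.012 0.021 0.029]
pin? [183 149  10  23 100] [ 0.5182 -0.2717  0.1094] [ 0.487 -0.29   0.052] [ 0.531 -0.251  0.149] [103. 123. 140.]
pin? [197 154   7  14  65] [ 0.4636 -0.2488  0.0832] [ 0.436 -0.262  0.052] [ 0.472 -0.238  0.114] [113. 123. 133.]
pin? [163 156   6  19  83] [ 0.6006 -0.3067  0.1085] [ 0.586 -0.318  0.054] [ 0.609 -0.298  0.139] [100. 107. 174.]
pin? [192 165   7   7  16] [ 0.4871 -0.2482  0.0539] [ 0.467 -0.277  0.052] [ 0.502 -0.233  0.056] [31. 31. 33.]
block 135 ((493.37017822265625, -262.23291015625), (57.398468017578125, 103.73524475097656), 69.6441879272461)
side table z 0.0003097634227923751 n 23158
top 2564 0.09687760122823535 ((712.4833984375, -29.761764526367188), (181.64242553710938, 215.77125549316406), 3.563357353210449) [[615.0, 72.0], [629.0, -143.0], [810.0, -132.0], [796.0, 84.0]]
hook? [200 165  36  32 226] [472. 304.] [182.  41.] 30.454809188842773 [[383.0, 276.0], [404.0, 241.0], [561.0, 333.0], [540.0, 368.0]] [0.008 0.018 0.026]
pin? [355 271  12  23 169] [ 0.5867 -0.3176  0.1158] [ 0.578 -0.327  0.052] [ 0.602 -0.304  0.14 ] [100.  94. 135.]
pin? [323 272  11  25 177] [ 0.5059 -0.2833  0.122 ] [ 0.497 -0.292  0.052] [ 0.521 -0.268  0.148] [106. 111. 114.]
pin? [299 282  11  17 136] [ 0.4504 -0.2617  0.093 ] [ 0.442 -0.27   0.052] [ 0.476 -0.232  0.112] [114. 120. 122.]
block 606 ((481.9709167480469, -268.95892333984375), (57.36392593383789, 110.22075653076172), 69.04678344726562)
```

View pics/c1.png

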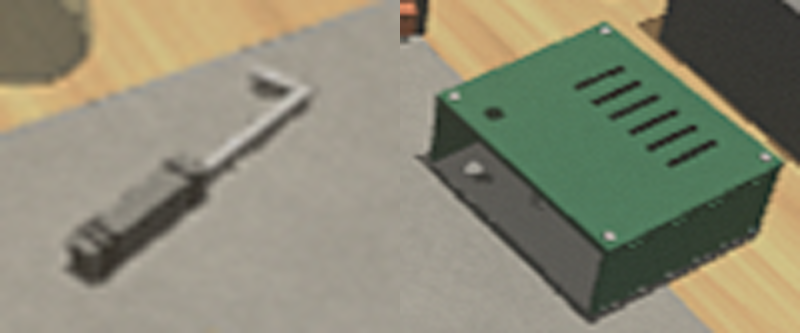

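```bash
cat >> h.py <<'E'
def pose(yaw,tilt=0):
    "tool down with tool x at world angle yaw (deg); tilt about tool y"
    c,s=np.cos(np.radians(yaw)),np.sin(np.radians(yaw))
    return R.from_matrix(np.array([[c,s,0],[s,-c,0],[0,0,-1]]))*R.from_rotvec([0,np.radians(tilt),0])
def go(X,Q):
    s=monitor.get_state(); r0=R.from_rotvec(s["eef_rot"])
    d=r0.inv().apply(np.array(X)-s["eef_pos"])*1000; w=(r0.inv()*Q).as_rotvec()
    print("t",round(s["time_s"],2),"row",np.round(d,1).tolist(),np.round(w,3).tolist(),"rows>=",max(np.linalg.norm(d)/50,np.linalg.norm(w)/.15).round(1))
E
python3 - <<'E'
from h import *
p=eyes.get_image("wrist"); s=monitor.get_state()
r0=R.from_rotvec(s["eef_rot"]); E=np.array(p["extrinsics"])
print(p["fov_y"],p["cx"],p["cy"])
print("cam in tool",r0.inv().apply(E[:3,3]-s["eef_pos"]), (r0.inv().as_matrix()@E[:3,:3]).round(3))
go([.45,.28,.22],pose(30)); go([.45,.28,.22],pose(210))
E
```

```text
71.8410923228638 258.4609144751604 190.32446026950421
cam in tool [ 0.06871929  0.00039701 -0.14341087] [[-0.     0.963  0.268]
 [ 1.    -0.     0.002]
 [ 0.002  0.268 -0.963]]
t 1.15 row [-319.7, -177.3, 11.3] [-0.0, -0.0, 2.251] rows>= 15.0
t 1.15 row [-319.7, -177.3, 11.3] [0.0, -0.0, -0.89] rows>= 7.3
```

Request:
{"api": "carry_out", "payload": {"moves": [[[-320,-177,11,0,0,-0.89,1],[-320,-177,11,0,0,-0.89,1],[-320,-177,11,0,0,-0.89,1],[-320,-177,11,0,0,-0.89,1],[-320,-177,11,0,0,-0.89,1],[-320,-177,11,0,0,-0.89,1],[-320,-177,11,0,0,-0.89,1],[-320,-177,11,0,0,-0.89,1],[-320,-177,11,0,0,-0.89,1],[-320,-177,11,0,0,-0.89,1]]]}}

```text
time_s: 2.15
eef_pos: [0.4507, 0.2796, 0.2203]
eef_rot: [0.809, -3.035, -0.001]
wrist_force: [-0.6, 0.7, 0.3]
opening: 0.0856
grip_force: 0.0
```

```bash
python3 - <<'E'
from h import *
p=eyes.get_image("wrist"); W=cloud(p); F=p["frame"]
x,y,z=W[...,0],W[...,1],W[...,2]
print("table",np.nanmedian(z[(abs(z)<.015)]))
m=(z>.007)&(z<.04)&(x>.33)&(x<.6)&(y>.2)&(y<.42)
k,l,s,c=cv2.connectedComponentsWithStats(m.astype(np.uint8))
for i in range(1,k):
    if s[i,4]>100:
        Q=W[l==i]; r=cv2.minAreaRect((Q[:,:2]*1000).astype(np.float32)); print(s[i],np.round(r[0]),np.round(r[1]),r[2],cv2.boxPoints(r).round(0).tolist(),np.percentile(Q[:,2],[5,50,95]).round(3))
        H=Q[Q[:,2]>.023]  # handle top
        if len(H)>100:
            r=cv2.minAreaRect((H[:,:2]*1000).astype(np.float32)); print("  handle",len(H),r,cv2.boxPoints(r).round(0).tolist(),np.median(H[:,2]))
        H=Q[(Q[:,2]<.02)&(Q[:,2]>.012)]; 
        a=H@np.array([.862,.507,0]); b=H@np.array([-.507,.862,0]); H2=H[a>np.median(a)]; print("  far max along",H[a.argmax()],"max left",H[b.argmax()])
for t in("hook","hook_tip"):
    print([(round(d["score"],2),np.round(d["position"],3)) for d in models.search_frame(p,t)[:2]])
cv2.imwrite("pics/w1.png",F)
E
```

```text
table 0.0016584099442754074
[314  94  23  20 264] [337. 309.] [25. 15.] 89.62940979003906 [[330.0, 296.0], [344.0, 296.0], [345.0, 321.0], [330.0, 321.0]] [0.013 0.024 0.027]
  handle 151 ((336.7716979980469, 308.684814453125), (13.465344429016113, 18.95782470703125), 0.8975974321365356) [[330.0, 318.0], [330.0, 299.0], [344.0, 299.0], [343.0, 318.0]] 0.025046940660497397
  far max along [0.3445003  0.31768308 0.01505282] max left [0.3301231  0.32146471 0.0199146 ]
[ 253  126   31  129 1461] [474. 307.] [182.  39.] 29.68960189819336 [[385.0, 279.0], [404.0, 245.0], [562.0, 335.0], [543.0, 369.0]] [0.015 0.026 0.028]
  handle 975 ((431.80230712890625, 287.33331298828125), (89.91889953613281, 18.216602325439453), 21.366674423217773) [[387.0, 279.0], [393.0, 262.0], [477.0, 295.0], [470.0, 312.0]] 0.026708054936618764
  far max along [0.55801898 0.34273466 0.01524672] max left [0.53710766 0.36590428 0.01550243]
[(0.94, array([0.451, 0.295, 0.025])), (0.89, array([0.411, 0.641, 0.013]))]
[(0.77, array([0.45 , 0.295, 0.025]))]
```

View pics/w1.png

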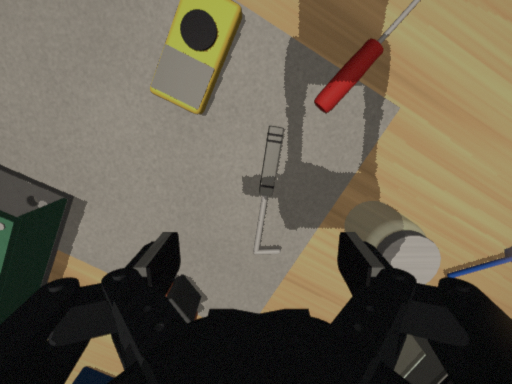

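The wrist picture shows the grey hook with its handle at about (271,160), elbow at (257,250) and tip at (278,252). It lies clear of the meter and the jar. The fitted handle is 89.9 x 18.2 mm at 21.4°, which matches the given sizes.

```bash
python3 - <<'E'
from h import *
go([.4504,.2946,.005],pose(201.4))
E
```

```text
t 2.3 row [-7.3, 11.2, 215.4] [0.0, 0.0, 0.151] rows>= 4.3
```

Request:
{"api": "carry_out", "payload": {"moves": [[[-7.3,11.2,120,0,0,0.151,1],[-7.3,11.2,120,0,0,0.151,1],[-7.3,11.2,120,0,0,0.151,1],[-7.3,11.2,160,0,0,0.151,1],[-7.3,11.2,190,0,0,0.151,1],[-7.3,11.2,205,0,0,0.151,1],[-7.3,11.2,215,0,0,0.151,1],[-7.3,11.2,215,0,0,0.151,1],[-7.3,11.2,215,0,0,0.151,0.1],[-7.3,11.2,215,0,0,0.151,0.1]]], "force": 50}}

```text
time_s: 3.3
eef_pos: [0.4522, 0.2941, 0.0073]
eef_rot: [-0.581, 3.084, 0.002]
wrist_force: [-0.0, -0.1, 0.3]
opening: 0.0593
grip_force: 0.0
```

Request:
{"api": "carry_out", "payload": {"moves": [[[0,0,0,0,0,0,0],[0,0,0,0,0,0,0],[0,0,0,0,0,0,0],[0,0,0,0,0,0,0],[0,0,0,0,0,0,0]]], "force": 50}}

```text
time_s: 3.8
eef_pos: [0.4516, 0.2936, 0.006]
eef_rot: [-0.581, 3.086, 0.001]
wrist_force: [0.7, -0.4, 4.8]
opening: 0.0169
grip_force: 49.5
```

```bash
python3 - <<'E'
from h import *
go([.66,.0,.27],pose(183.6))
E
```

```text
t 3.8 row [-87.7, -349.3, -263.9] [0.0, 0.001, 0.309] rows>= 8.9
```

Request:
{"api": "carry_out", "payload": {"moves": [[[0,0,-30,0,0,0,0],[0,0,-80,0,0,0,0],[0,0,-130,0,0,0,0],[-10,-30,-170,0,0,0.05,0],[-25,-65,-200,0,0,0.12,0],[-35,-105,-220,0,0,0.2,0],[-45,-145,-235,0,0,0.309,0],[-55,-185,-250,0,0,0.309,0],[-65,-230,-264,0,0,0.309,0],[-75,-275,-264,0,0,0.309,0]]]}}

```text
time_s: 4.8
eef_pos: [0.6222, 0.0631, 0.271]
eef_rot: [-0.1, 3.138, 0.0]
wrist_force: [0.6, -0.4, -1.7]
opening: 0.0169
grip_force: 49.2
```

```bash
python3 - <<'E'
from h import *
go([.66,.0,.27],pose(183.6)); print(monitor.get_state()["opening"],monitor.get_state()["grip_force"])
E
```

```text
t 4.8 row [-33.8, -65.4, 1.1] [0.0, 0.002, 0.001] rows>= 1.5
0.016896895778652585 49.15913164615631
```

Request:
{"api": "carry_out", "payload": {"moves": [[[-17,-33,0,0,0,0,0],[-34,-65,0,0,0,0,0],[-34,-65,0,0,0,0,0],[-34,-65,0,0,0,0,0],[-34,-65,0,0,0,0,0]]]}}

```text
time_s: 5.3
eef_pos: [0.6587, 0.0027, 0.2687]
eef_rot: [0.1, -3.139, -0.001]
wrist_force: [0.9, 0.6, -1.8]
opening: 0.017
grip_force: 49.2
```

```bash
cat >> h.py <<'E'
def hole(p,c,rad=.02,zt=.098):
    "dark disc near world point c on plane zt -> world centre (ray-plane)"
    W=cloud(p); g=cv2.cvtColor(p["frame"],cv2.COLOR_BGR2GRAY)
    h,w=g.shape; f=h/2/np.tan(np.radians(p["fov_y"])/2); v,u=np.mgrid[:h,:w]
    D=np.stack([(u-p["cx"])/f,-(v-p["cy"])/f,-np.ones_like(u)],-1); E=np.array(p["extrinsics"])
    D=D@E[:3,:3].T; X=E[:3,3]+D*((zt-E[2,3])/D[...,2])[...,None]
    near=np.hypot(X[...,0]-c[0],X[...,1]-c[1])<rad
    return X,g,near
E
python3 - <<'E'
from h import *
p=eyes.get_image("wrist"); W=cloud(p); F=p["frame"]; print(monitor.get_state()["eef_pos"])
x,y,z=W[...,0],W[...,1],W[...,2]
hsv=cv2.cvtColor(F,cv2.COLOR_BGR2HSV)
m=(np.abs(z-.098)<.006)&(x>.5)&(x<.95)&(y<.25)&(y>-.2)
print(np.nanmedian(z[m]))
P=W[m]; r=cv2.minAreaRect((P[:,:2]*1000).astype(np.float32)); print(r,cv2.boxPoints(r).round(0).tolist())
# front edge fit
b=[]
for yy in np.arange(-.13,.065,.005):
    q=P[np.abs(P[:,1]-yy)<.0025]
    if len(q)>5: b.append((yy,np.percentile(q[:,0],1)))
b=np.array(b); k=np.polyfit(b[:,0],b[:,1],1); res=b[:,1]-np.polyval(k,b[:,0]); ok=abs(res)<.004; k=np.polyfit(b[ok,0],b[ok,1],1); print("front x=a*y+b",k,"yaw",-np.degrees(np.arctan(k[0])),abs(res).max())
X,g,near=hole(p,(.644,.028))
t=np.median(g[near])*.6; mm=near&(g<t); print("hole",mm.sum(),X[mm].mean(0),X[mm].min(0),X[mm].max(0))
print([(round(d["score"],2),np.round(d["position"],3)) for d in models.search_frame(p,"bay_hole")[:2]+models.search_frame(p,"hook_tip")[:2]])
hk=(z>.2); 
cv2.imwrite("pics/w2.png",F); np.savez("w2.npz",**{k:p[k] for k in("frame","z_map","fov_y","cx","cy","extrinsics")})
E
```

```text
[0.65864383 0.00298619 0.26918143]
0.09895391576275958
((702.667236328125, -28.470008850097656), (159.72023010253906, 212.85107421875), 3.7371926307678223) [[616.0, 73.0], [630.0, -140.0], [789.0, -129.0], [775.0, 83.0]]
front x=a*y+b [-0.06657088  0.62133   ] yaw 3.8086106454906226 0.07670912212331005
hole 61 [0.64160545 0.01834878 0.098     ] [0.62507811 0.0084207  0.098     ] [0.64544214 0.02490816 0.098     ]
[(0.97, array([ 0.681, -0.061,  0.101])), (0.63, array([0.635, 0.002, 0.288]))]
```

View pics/w2.png

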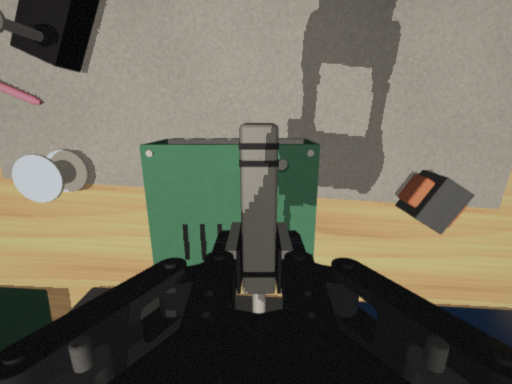

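The hole shows at pixel (283,166), and the bay is clear and square. The hook sits straight in the fingers. The bay origin comes out near (0.7128, -0.0276) with yaw 3.75°, and both cameras agree.

```bash
cat >> h.py <<'E'
BO=np.array([.7128,-.0276]); BY=3.75
def bay(x,y,z):
    c,s=np.cos(np.radians(BY)),np.sin(np.radians(BY)); return np.array([BO[0]+(c*x-s*y)/1e3,BO[1]+(s*x+c*y)/1e3,z/1e3])
E
python3 - <<'E'
from h import *
p=dict(np.load("w2.npz")); print("pred hole pix",pix(p,bay(-65,62,98)))
X,g,near=hole(p,(.644,.03),.011); print("ray at 283,166",X[166,283])
near[:, :276]=False
mm=near&(g<np.median(g[near])*.75); print(mm.sum(),X[mm].mean(0),X[mm].min(0),X[mm].max(0),"exp",bay(-65,62,98))
q=pose(180+BY)
go(bay(-270,-44,265),q);go(bay(-270,-44,43),q);go(bay(-165,-44,43),q);go(bay(-165,-20,43),q)
E
```

```text
pred hole pix [281.84158959 165.1436349 ]
ray at 283,166 [0.64482995 0.03149244 0.098     ]
34 [0.64448216 0.02768777 0.098     ] [0.63800071 0.02252926 0.098     ] [0.65113591 0.03736241 0.098     ] exp [0.64388418 0.03001605 0.098     ]
t 5.45 row [217.9, -78.3, 4.5] [0.0, 0.0, -0.001] rows>= 4.6
t 5.45 row [218.0, -78.3, 226.5] [0.0, 0.0, -0.001] rows>= 6.5
t 5.45 row [113.0, -78.2, 226.6] [0.0, 0.0, -0.001] rows>= 5.3
t 5.45 row [113.0, -54.2, 226.6] [0.0, 0.0, -0.001] rows>= 5.2
```

Request:
{"api": "carry_out", "payload": {"moves": [[[45,-18,0,0,0,0,0],[90,-36,0,0,0,0,0],[135,-54,0,0,0,0,0],[180,-72,0,0,0,0,0],[218,-78,20,0,0,0,0],[218,-78,65,0,0,0,0],[218,-78,110,0,0,0,0],[218,-78,155,0,0,0,0],[218,-78,200,0,0,0,0],[218,-78,226.5,0,0,0,0]]]}}

```text
time_s: 6.45
eef_pos: [0.4444, -0.0885, 0.0391]
eef_rot: [0.101, -3.137, -0.002]
wrist_force: [-0.4, -0.1, -2.4]
opening: 0.0168
grip_force: 49.2
```

Request:
{"api": "carry_out", "payload": {"moves": [[[0,0,0,0,0,0,0],[0,0,0,0,0,0,0]]]}}

```text
time_s: 6.65
eef_pos: [0.4466, -0.0894, 0.0438]
eef_rot: [-0.101, 3.139, -0.0]
wrist_force: [0.6, -0.5, -1.6]
opening: 0.0171
grip_force: 49.2
```

```bash
python3 - <<'E'
from h import *
q=pose(180+BY)
p=eyes.get_image("side"); W=cloud(p)
print(monitor.get_state()["eef_pos"])
go(bay(-165,-44,43),q)
tip=bay(-270+108,-44+32,50); print("tip exp",tip,pix(p,tip), [(round(d["score"],2),np.round(d["position"],3)) for d in models.search_frame(p,"hook_tip")[:3]])
u,v=pix(p,tip).astype(int)
cv2.imwrite("pics/s2.png",cv2.resize(p["frame"][v-60:v+60,u-80:u+80],(800,600),interpolation=cv2.INTER_CUBIC)); print(u,v)
E
```

```text
[ 0.44755007 -0.08971513  0.04511729]
t 6.7 row [-103.7, 0.8, 2.4] [-0.001, 0.003, -0.002] rows>= 2.1
tip exp [ 0.55193169 -0.05016961  0.05      ] [291.06792269 231.77808598] [(0.56, array([ 0.415, -0.09 ,  0.053])), (0.55, array([0.356, 0.686, 0.018]))]
291 231
```

View pics/s2.png

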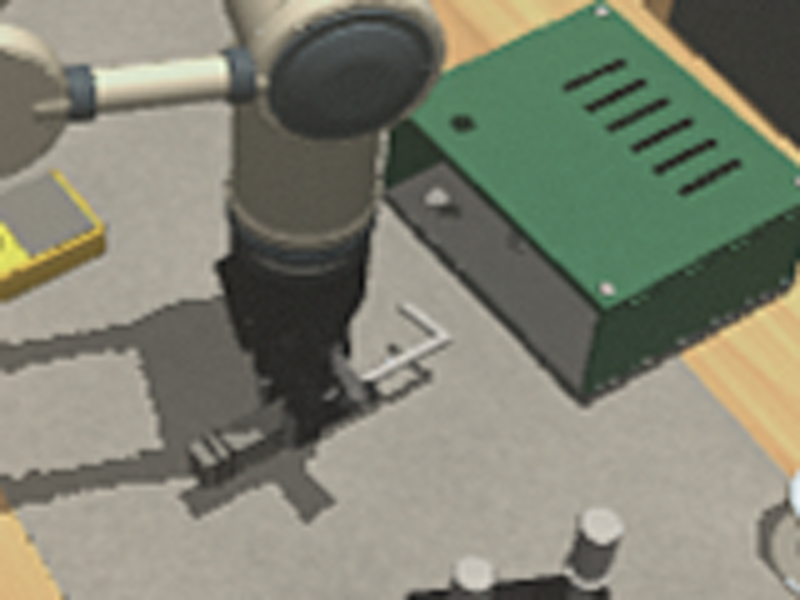

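The hook tip is at crop pixel (402,307) and I predicted about (405,304), so the in-hand model holds. I go in now.

Request:
{"api": "carry_out", "payload": {"moves": [[[-25,0,0,0,0,0,0],[-50,0,0,0,0,0,0],[-75,0,0,0,0,0,0],[-90,0,0,0,0,0,0],[-100,0,0,0,0,0,0],[-105,0,0,0,0,0,0],[-105,0,0,0,0,0,0]]]}}

```text
time_s: 7.45
eef_pos: [0.5518, -0.0832, 0.0437]
eef_rot: [-0.1, 3.139, -0.001]
wrist_force: [-0.6, -0.9, -1.6]
opening: 0.0167
grip_force: 49.3
```

Request:
{"api": "carry_out", "payload": {"moves": [[[0,6,0,0,0,0,0],[0,12,0,0,0,0,0],[0,18,0,0,0,0,0],[0,24,0,0,0,0,0],[0,24,0,0,0,0,0]]]}}

```text
time_s: 7.95
eef_pos: [0.5495, -0.0582, 0.0429]
eef_rot: [-0.101, 3.14, 0.0]
wrist_force: [0.3, -0.9, -1.6]
opening: 0.0171
grip_force: 49.3
```

```bash
python3 - <<'E'
from h import *
q=pose(180+BY)
for i in range(2): p=eyes.get_image("side"); print(monitor.get_state()["eef_pos"],monitor.get_state()["wrist_force"])
go(bay(-165,-20,43),q); go(bay(-245,-20,43),q)
E
```

```text
[ 0.54958951 -0.05867551  0.04282708] [-0.5933164  -0.01814222 -1.91611191]
[ 0.54962721 -0.05894074  0.04283301] [-0.17062933  0.33589528 -1.10189385]
t 8.05 row [0.1, 0.6, -0.2] [-0.0, 0.0, -0.002] rows>= 0.0
t 8.05 row [80.1, 0.5, -0.2] [-0.0, 0.0, -0.002] rows>= 1.6
```

Request:
{"api": "carry_out", "payload": {"moves": [[[10,0,0,0,0,0,0],[20,0,0,0,0,0,0],[30,0,0,0,0,0,0],[40,0,0,0,0,0,0],[50,0,0,0,0,0,0],[60,0,0,0,0,0,0],[68,0,0,0,0,0,0],[74,0,0,0,0,0,0],[76,0,0,0,0,0,0],[76,0,0,0,0,0,0]]]}}

```text
time_s: 9.05
eef_pos: [0.4733, -0.0641, 0.0428]
eef_rot: [0.099, -3.139, 0.0]
wrist_force: [0.1, -0.1, -1.0]
opening: 0.0172
grip_force: 49.4
```

```bash
python3 - <<'E'
from h import *
p=eyes.get_image("side"); W=cloud(p); print(monitor.get_state()["eef_pos"],monitor.get_state()["wrist_force"])
c,s=np.cos(np.radians(BY)),np.sin(np.radians(BY))
d=W[...,:2]-BO; bx=(c*d[...,0]+s*d[...,1])*1e3; by=(-s*d[...,0]+c*d[...,1])*1e3; z=W[...,2]*1e3
m=(by>35)&(by<95)&(z>30)&(z<70)&(bx<-85)&(bx>-140); print(m.sum(),np.percentile(bx[m],[1,5,20,50,80]) if m.any() else 0)
u,v=pix(p,bay(-120,0,50)).astype(int)
cv2.imwrite("pics/s3.png",cv2.resize(p["frame"][v-60:v+60,u-80:u+80],(800,600),interpolation=cv2.INTER_CUBIC))
E
```

```text
[ 0.47339036 -0.06405061  0.04266364] [ 0.42032609  0.11069723 -1.2832262 ]
71 [-109.35175271 -107.60556775 -106.80431339 -106.12394706 -104.66489822]
```

View pics/s3.png

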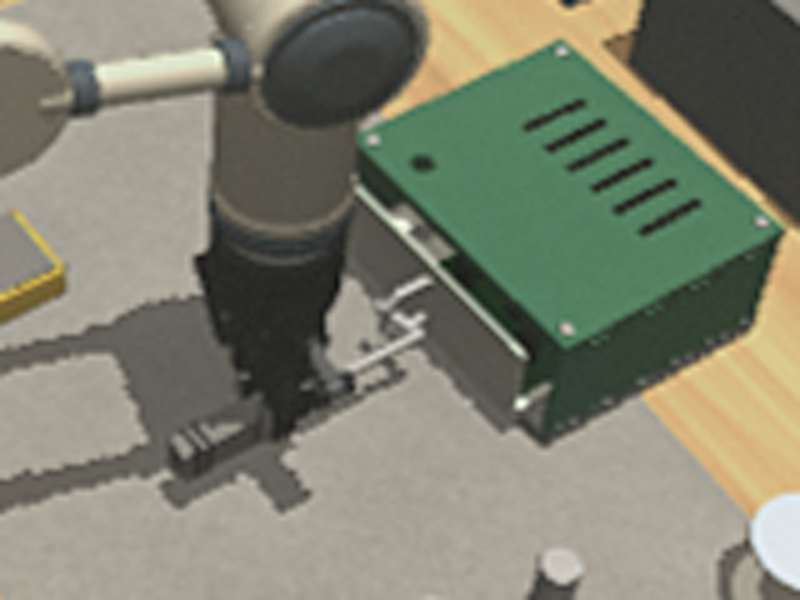

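The hook has caught the eye (around (405,290)) and the tray is out by about 74 mm. I pull the last bit to the stop in small steps.

Request:
{"api": "carry_out", "payload": {"moves": [[[2,0,0,0,0,0,0],[4,0,0,0,0,0,0],[6,0,0,0,0,0,0],[7,0,0,0,0,0,0],[7,0,0,0,0,0,0]]]}}

```text
time_s: 9.6
eef_pos: [0.4667, -0.0644, 0.0427]
eef_rot: [0.099, -3.14, -0.0]
wrist_force: [3.5, 1.1, -1.9]
opening: 0.0169
grip_force: 49.2
```

Request:
{"api": "carry_out", "payload": {"moves": [[[1,0,0,0,0,0,0],[2,0,0,0,0,0,0],[2,0,0,0,0,0,0]]]}}

```text
time_s: 9.9
eef_pos: [0.4649, -0.0645, 0.0427]
eef_rot: [-0.099, 3.14, 0.0]
wrist_force: [3.1, 0.1, -3.1]
opening: 0.0172
grip_force: 49.2
```

Still only friction, so I keep pulling.

Request:
{"api": "carry_out", "payload": {"moves": [[[1,0,0,0,0,0,0],[2,0,0,0,0,0,0],[2,0,0,0,0,0,0]]]}}

```text
time_s: 10.2
eef_pos: [0.4645, -0.0645, 0.0432]
eef_rot: [-0.099, 3.136, 0.0]
wrist_force: [10.8, 1.0, -5.3]
opening: 0.0168
grip_force: 48.9
```

```bash
cat >> h.py <<'E'
def tray(p):
    W=cloud(p); c,s=np.cos(np.radians(BY)),np.sin(np.radians(BY))
    d=W[...,:2]-BO; bx=(c*d[...,0]+s*d[...,1])*1e3; by=(-s*d[...,0]+c*d[...,1])*1e3; z=W[...,2]*1e3
    m=(abs(by)>25)&(abs(by)<95)&(z>30)&(z<70)&(bx<-85)&(bx>-140); return m.sum(),np.percentile(bx[m],[1,5,20,50,80])
E
python3 - <<'E'
from h import *
p=eyes.get_image("side"); print(tray(p),monitor.get_state()["eef_pos"],monitor.get_state()["wrist_force"])
E
```

```text
(np.int64(250), array([-116.9922775 , -116.17562212, -115.06772718, -113.95782504,
       -112.92249058])) [ 0.46451866 -0.06446815  0.04315032] [10.8033315   2.43336934 -6.1633068 ]
```

Request:
{"api": "carry_out", "payload": {"moves": [[[-4,0,0,0,0,0,0],[-9,0,0,0,0,0,0],[-9,0,0,0,0,0,0],[-9,-9,0,0,0,0,0],[-9,-18,0,0,0,0,0],[-9,-28,0,0,0,0,0],[-9,-30,0,0,0,0,0],[10,-30,0,0,0,0,0],[30,-30,0,0,0,0,0],[50,-30,0,0,0,0,0]]]}}

```text
time_s: 11.25
eef_pos: [0.4141, -0.0981, 0.0427]
eef_rot: [0.098, -3.14, -0.0]
wrist_force: [-0.6, -0.8, -1.4]
opening: 0.0174
grip_force: 49.4
```

Request:
{"api": "carry_out", "payload": {"moves": [[[0,0,-40,0,0,0,0],[0,0,-85,0,0,0,0],[0,0,-120,0,0,0,0],[0,0,-140,0,0,0,0],[0,0,-140,0,0,0,0]]]}}

```text
time_s: 11.75
eef_pos: [0.4162, -0.0985, 0.1866]
eef_rot: [-0.098, 3.134, -0.004]
wrist_force: [-0.2, -0.4, -2.2]
opening: 0.0172
grip_force: 49.5
```

```bash
python3 - <<'E'
from h import *
p=eyes.get_image("side"); print(tray(p),monitor.get_state()["eef_pos"],monitor.get_state()["wrist_force"])
go([.4516,.2936,.10],pose(201.4)); go([.4516,.2936,.0065],pose(201.4))
E
```

```text
(np.int64(224), array([-116.58831116, -116.14560179, -115.06257831, -114.10485084,
       -112.91064603])) [ 0.41543457 -0.09817826  0.18396274] [ 0.57130204 -0.62777358 -2.78448013]
t 11.8 row [-60.5, 388.8, 83.7] [-0.001, 0.003, -0.311] rows>= 8.0
t 11.8 row [-60.2, 388.9, 177.2] [-0.001, 0.003, -0.311] rows>= 8.6
```

Request:
{"api": "carry_out", "payload": {"moves": [[[-8,48,0,0,0,-0.03,0],[-15,96,0,0,0,-0.1,0],[-23,144,0,0,0,-0.16,0],[-30,192,0,0,0,-0.22,0],[-38,240,0,0,0,-0.28,0],[-45,288,0,0,0,-0.311,0],[-53,336,0,0,0,-0.311,0],[-60,380,15,0,0,-0.311,0],[-60,389,55,0,0,-0.311,0],[-60,389,80,0,0,-0.311,0]]]}}

```text
time_s: 12.8
eef_pos: [0.4478, 0.2953, 0.097]
eef_rot: [0.588, -3.079, 0.003]
wrist_force: [-0.9, -0.8, -3.0]
opening: 0.0167
grip_force: 49.6
```

```bash
python3 - <<'E'
from h import *
eyes.get_image("side");eyes.get_image("side")
go([.4516,.2936,.007],pose(201.4))
E
```

```text
t 12.9 row [-6.1, -0.9, 87.9] [-0.002, -0.013, 0.002] rows>= 1.8
```

Request:
{"api": "carry_out", "payload": {"moves": [[[-3,0,25,0,0,0,0],[-3,0,50,0,0,0,0],[-3,0,70,0,0,0,0],[-3,0,80,0,0,0,0],[-3,0,83,0,0,0,0],[-3,0,85,0,0,0,0],[-3,0,86,0,0,0,0],[-3,0,86,0,0,0,0]]]}}

```text
time_s: 13.7
eef_pos: [0.4536, 0.2956, 0.0179]
eef_rot: [-0.584, 3.085, 0.001]
wrist_force: [0.2, -0.4, -1.3]
opening: 0.0167
grip_force: 49.7
```

Request:
{"api": "carry_out", "payload": {"moves": [[[0,0,4,0,0,0,0],[0,0,7,0,0,0,0],[0,0,9,0,0,0,0],[0,0,10,0,0,0,0],[0,0,10,0,0,0,0]]]}}

```text
time_s: 14.2
eef_pos: [0.4528, 0.2953, 0.0065]
eef_rot: [0.584, -3.086, 0.0]
wrist_force: [-0.4, 0.9, -2.8]
opening: 0.0169
grip_force: 49.7
```

Request:
{"api": "carry_out", "payload": {"moves": [[[0,0,1,0,0,0,0],[0,0,1,0,0,0,0],[0,0,1,0,0,0,0.5],[0,0,1,0,0,0,0.6],[0,0,1,0,0,0,0.6],[0,0,-30,0,0,0,0.6],[0,0,-70,0,0,0,0.6],[0,0,-110,0,0,0,1],[0,0,-150,0,0,0,1],[0,0,-180,0,0,0,1]]]}}

```text
time_s: 15.2
eef_pos: [0.4534, 0.2956, 0.1902]
eef_rot: [-0.584, 3.084, 0.002]
wrist_force: [-1.0, 0.1, 0.7]
opening: 0.0855
grip_force: 0.0
```

```bash
python3 - <<'E'
from h import *
p=eyes.get_image("wrist"); W=cloud(p);z=W[...,2]
m=(z>.007)&(z<.04)&(W[...,0]>.35)&(W[...,0]<.6)&(W[...,1]>.2)&(W[...,1]<.42)
k,l,s,c=cv2.connectedComponentsWithStats(m.astype(np.uint8)); i=1+s[1:,4].argmax(); Q=W[l==i]; print(s[i],np.percentile(Q[:,2],[2,50,98])); H=Q[Q[:,2]>.023]; print(cv2.minAreaRect((H[:,:2]*1000).astype(np.float32)))
p=eyes.get_image("side"); print(tray(p),monitor.get_state()["eef_pos"])
# pin view: yaw so that fingers close across the block axis; options
for yw in(-21,159,69,-111): print(yw); go([.50,-.25,.30],pose(yw))
E
```

```text
[ 251  119   35  142 1733] [0.01497523 0.02631551 0.02824535]
((433.50775146484375, 288.5758361816406), (89.15689086914062, 18.010534286499023), 20.98343849182129)
(np.int64(266), array([-116.41412678, -115.91634497, -114.84511242, -113.91053369,
       -112.7598927 ])) [0.45480251 0.2963947  0.19321736]
-21
t 15.3 row [156.6, -524.9, -109.1] [-0.011, 0.006, -2.401] rows>= 16.0
159
t 15.3 row [156.6, -524.9, -109.1] [0.005, 0.009, 0.741] rows>= 11.2
69
t 15.3 row [156.6, -524.9, -109.1] [0.012, 0.003, 2.312] rows>= 15.4
-111
t 15.3 row [156.6, -524.9, -109.1] [-0.003, 0.01, -0.83] rows>= 11.2
```

Request:
{"api": "carry_out", "payload": {"moves": [[[14,-48,-20,0,0,0.07,1],[28,-96,-40,0,0,0.14,1],[42,-144,-60,0,0,0.21,1],[56,-192,-80,0,0,0.28,1],[70,-240,-95,0,0,0.35,1],[84,-288,-109,0,0,0.42,1],[98,-336,-109,0,0,0.49,1],[112,-384,-109,0,0,0.56,1],[126,-432,-109,0,0,0.63,1],[140,-480,-109,0,0,0.7,1]]]}}

```text
time_s: 16.3
eef_pos: [0.4962, -0.1859, 0.2952]
eef_rot: [-0.514, -3.099, -0.0]
wrist_force: [1.2, 0.0, -0.7]
opening: 0.0854
grip_force: 0.0
```

```bash
python3 - <<'E'
from h import *
go([.50,-.275,.30],pose(159))
E
```

```text
t 16.3 row [-32.4, -83.1, -4.8] [0.0, -0.0, 0.038] rows>= 1.8
```

Request:
{"api": "carry_out", "payload": {"moves": [[[-15,-25,-4,0,0,0.038,1],[-32,-60,-4,0,0,0.038,1],[-32,-60,-4,0,0,0.038,1],[-32,-60,-4,0,0,0.038,1],[-32,-60,-4,0,0,0.038,1]]]}}

```text
time_s: 16.8
eef_pos: [0.5075, -0.2501, 0.2995]
eef_rot: [-0.567, -3.09, -0.001]
wrist_force: [0.2, 0.4, -0.1]
opening: 0.085
grip_force: 0.0
```

```bash
python3 - <<'E'
from h import *
p=eyes.get_image("wrist"); W=cloud(p); F=p["frame"]; z=W[...,2]
print(monitor.get_state()["eef_pos"],"table",np.nanmedian(z[abs(z)<.015]))
m=(z>.058)&(z<.16)&(W[...,0]>.35)&(W[...,0]<.68)&(W[...,1]<-.18)&(W[...,1]>-.4)
k,l,s,c=cv2.connectedComponentsWithStats(m.astype(np.uint8))
for i in range(1,k):
    if s[i,4]<30: continue
    Q=W[l==i]; zt=np.percentile(Q[:,2],98); T=Q[Q[:,2]>zt-.003]; (cc,rr)=cv2.minEnclosingCircle((T[:,:2]*1000).astype(np.float32))
    print(s[i],"ztop",zt.round(4),"mean",T.mean(0).round(4),"circ",np.round(cc,1),rr,F[l==i].mean(0).round(),pix(p,T.mean(0)).astype(int))
m=(abs(z-.05)<.004)&(W[...,0]>.4)&(W[...,0]<.6)&(W[...,1]<-.2)&(W[...,1]>-.36)&(F.max(-1)<80)
print("block",cv2.minAreaRect((W[m][:,:2]*1000).astype(np.float32)))
cv2.imwrite("pics/w3.png",F); np.savez("w3.npz",**{k:p[k] for k in("frame","z_map","fov_y","cx","cy","extrinsics")})
E
```

```text
[ 0.50759783 -0.24977594  0.29984805] table 0.0017375807512868824
[232 124  20  21 307] ztop 0.1111 mean [ 0.4556 -0.2551  0.1098] circ [ 455.7 -255.2] 10.59636402130127 [143. 151. 152.] [239 135]
[227 171  22  29 455] ztop 0.1483 mean [ 0.5109 -0.2802  0.1468] circ [ 511.1 -280.5] 10.538239479064941 [118. 125. 129.] [235 190]
[251 260  37  19 391] ztop 0.0624 mean [ 0.6701 -0.2969  0.0609] circ [ 678.1 -297. ] 31.210704803466797 [182. 178. 173.] [267 268]
block ((482.91009521484375, -265.7088623046875), (55.642059326171875, 107.89618682861328), 68.69767761230469)
```

View pics/w3.png

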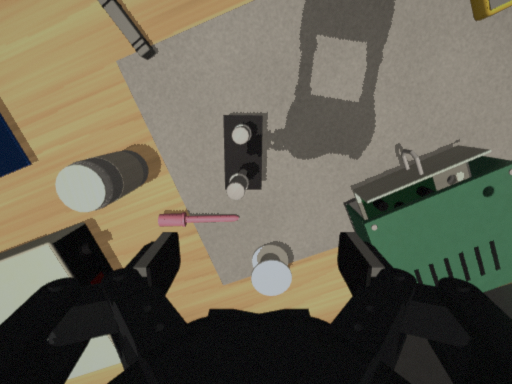

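The block shows both pins, with the long one at (235,190). The pink look-alike seems to be lying down, from (238,218) to (170,220), so I check whether it moved.

```bash
python3 - <<'E'
from h import *
def pink(p):
    F=p["frame"]; hsv=cv2.cvtColor(F,cv2.COLOR_BGR2HSV); W=cloud(p)
    m=((hsv[...,0]>160)|(hsv[...,0]<3))&(hsv[...,1]>80)&(W[...,0]>.45)&(W[...,0]<.75)&(W[...,1]<-.2)&(W[...,1]>-.5)
    Q=W[m]; o=np.argsort(Q[:,2]); 
    print(m.sum(), "lo",Q[o[:8]].mean(0).round(3),"hi",Q[o[-8:]].mean(0).round(3),"min",Q.min(0).round(3),"max",Q.max(0).round(3))
pink(dict(np.load("side.npz"))); pink(dict(np.load("scene.npz")));pink(dict(np.load("w2.npz"))); pink(dict(np.load("w3.npz"))); 
p=eyes.get_image("side"); pink(p)
E
```

```text
127 lo [ 0.589 -0.317  0.02 ] hi [ 0.59  -0.313  0.136] min [ 0.58  -0.325  0.014] max [ 0.601 -0.308  0.137]
62 lo [ 0.586 -0.299  0.033] hi [ 0.599 -0.307  0.138] min [ 0.48  -0.453  0.02 ] max [ 0.609 -0.232  0.139]
278 lo [ 0.565 -0.302  0.006] hi [ 0.508 -0.259  0.051] min [ 0.458 -0.368  0.006] max [ 0.591 -0.227  0.053]
939 lo [ 0.575 -0.346  0.006] hi [ 0.485 -0.252  0.404] min [ 0.47  -0.445  0.002] max [ 0.587 -0.2    0.404]
244 lo [ 0.57  -0.403  0.002] hi [ 0.547 -0.432  0.027] min [ 0.532 -0.45  -0.004] max [ 0.59  -0.324  0.028]
```

The pink piece was standing at the start and had already fallen by t=5.3 s. The arm had not been near it, so it toppled by itself. I leave it alone and take the long pin.

```bash
python3 - <<'E'
from h import *
go([.511,-.2795,.110],pose(158))
E
```

```text
t 16.9 row [-13.6, -26.7, 190.0] [0.0, 0.0, 0.022] rows>= 3.8
```

Request:
{"api": "carry_out", "payload": {"moves": [[[-7,-14,0,0,0,0.022,1],[-13.6,-26.7,30,0,0,0.022,1],[-13.6,-26.7,75,0,0,0.022,1],[-13.6,-26.7,115,0,0,0.022,1],[-13.6,-26.7,150,0,0,0.022,1],[-13.6,-26.7,175,0,0,0.022,1],[-13.6,-26.7,188,0,0,0.022,1],[-13.6,-26.7,190,0,0,0.022,1],[-13.6,-26.7,190,0,0,0.022,1],[-13.6,-26.7,190,0,0,0.022,0.3]]], "force": 30}}

```text
time_s: 17.9
eef_pos: [0.5117, -0.2813, 0.1121]
eef_rot: [0.602, 3.08, -0.002]
wrist_force: [0.2, 0.4, -0.7]
opening: 0.0732
grip_force: 0.0
```

Request:
{"api": "carry_out", "payload": {"moves": [[[0,0,0,0,0,0,0],[0,0,0,0,0,0,0],[0,0,0,0,0,0,0],[0,0,0,0,0,0,0],[0,0,0,0,0,0,0],[0,0,0,0,0,0,0]]], "force": 50}}

```text
time_s: 18.5
eef_pos: [0.5113, -0.28, 0.1103]
eef_rot: [0.601, 3.082, 0.002]
wrist_force: [2.0, 5.8, 4.5]
opening: 0.021
grip_force: 48.9
```

Request:
{"api": "carry_out", "payload": {"moves": [[[0,0,-10,0,0,0,0],[0,0,-25,0,0,0,0],[0,0,-50,0,0,0,0],[0,0,-80,0,0,0,0],[0,0,-110,0,0,0,0],[0,0,-130,0,0,0,0],[0,0,-140,0,0,0,0],[0,0,-140,0,0,0,0],[0,0,-140,0,0,0,0]]]}}

```text
time_s: 19.4
eef_pos: [0.5104, -0.281, 0.2488]
eef_rot: [-0.603, -3.082, 0.0]
wrist_force: [1.2, -0.4, -2.9]
opening: 0.0206
grip_force: 48.9
```

```bash
python3 - <<'E'
from h import *
s=monitor.get_state(); t=s["eef_pos"]; print(t,s["wrist_force"],s["opening"])
p=eyes.get_image("side"); W=cloud(p)
m=(np.hypot(W[...,0]-t[0],W[...,1]-t[1])<.03)&(W[...,2]<t[2]-.002)&(W[...,2]>.12)
Q=W[m]; print(m.sum(),Q.min(0),Q.max(0))
view=np.array(p["extrinsics"])[:2,3]-t[:2]; view/=np.linalg.norm(view); lat=np.array([-view[1],view[0]])
for a in np.arange(Q[:,2].min(),t[2],.012):
    q=Q[(Q[:,2]>=a)&(Q[:,2]<a+.012)]
    if len(q)>3: print(a.round(3),len(q),"near",((q[:,:2]-t[:2])@view).max().round(4),"lat",np.percentile((q[:,:2]-t[:2])@lat,[5,50,95]).round(4))
print(view)
go(bay(-65,62,250),pose(183.75)); go(bay(-65,62,250),pose(158))
E
```

```text
[ 0.51035088 -0.28099989  0.24884983] [ 1.20648999 -0.38298312 -2.85691881] 0.020634713892672695
102 [ 0.49637608 -0.28906959  0.15182612] [ 0.51294162 -0.27366587  0.24670709]
0.152 10 near 0.0064 lat [-0.0064 -0.0016  0.0032]
0.164 15 near 0.0076 lat [-0.0057 -0.0013  0.0037]
0.176 13 near 0.0087 lat [-0.0045  0.0003  0.0043]
0.188 16 near 0.0087 lat [-0.0056 -0.0006  0.0046]
0.2 12 near 0.0069 lat [-0.0052 -0.0001  0.005 ]
0.212 16 near 0.0101 lat [-0.0051 -0.001   0.0034]
0.224 8 near 0.0077 lat [-0.0031  0.0015  0.0051]
0.236 12 near 0.0136 lat [-0.0114 -0.0086 -0.0047]
[-0.75250902 -0.65858195]
t 19.45 row [-6.7, 338.3, -1.9] [0.001, -0.003, -0.452] rows>= 6.8
t 19.45 row [-6.7, 338.3, -1.9] [-0.0, -0.003, -0.002] rows>= 6.8
```

```bash
cat >> h.py <<'E'
def holefit(p):
    e=bay(-65,62,98); X,g,near=hole(p,e,.016); core=np.hypot(X[...,0]-e[0],X[...,1]-e[1])<.012
    ring=near&~core; bg=np.median(g[ring]); w=np.clip(bg-g.astype(float)-8,0,None)*near
    k,l,s,c=cv2.connectedComponentsWithStats((w>10).astype(np.uint8)); i=1+s[1:,4].argmax(); w=w*(cv2.dilate((l==i).astype(np.uint8),np.ones((3,3)))>0)
    return (X*w[...,None]).sum((0,1))/w.sum(), bg, s[i]
E
python3 - <<'E'
from h import *
for n in("side","scene","w2","w3"):
    print(n,holefit(dict(np.load(n+".npz"))))
print(bay(-65,62,98))
E
```

```text
side (array([0.64334149, 0.02687014, 0.098     ]), np.float64(110.0), array([301, 194,   5,   4,  16], dtype=int32))
scene (array([0.64663048, 0.02878012, 0.098     ]), np.float64(128.0), array([218, 198,   4,   3,  10], dtype=int32))
w2 (array([0.64218939, 0.01983655, 0.098     ]), np.float64(67.0), array([269, 160,  10,   7,  62], dtype=int32))
w3 (array([0.64366282, 0.0290874 , 0.098     ]), np.float64(94.0), array([482, 186,  12,  11, 107], dtype=int32))
[0.64388418 0.03001605 0.098     ]
```

Request:
{"api": "carry_out", "payload": {"moves": [[[-1,45,-2,0,0,0,0],[-2,90,-2,0,0,0,0],[-3,135,-2,0,0,0,0],[-4,180,-2,0,0,0,0],[-5,225,-2,0,0,0,0],[-6,270,-2,0,0,0,0],[-6.7,310,-2,0,0,0,0],[-6.7,338,-2,0,0,0,0],[-6.7,338,-2,0,0,0,0],[-6.7,338,-2,0,0,0,0]]]}}

```text
time_s: 20.45
eef_pos: [0.6438, 0.0303, 0.2497]
eef_rot: [-0.6, -3.081, 0.002]
wrist_force: [0.1, -1.0, -1.5]
opening: 0.0208
grip_force: 49.1
```

Request:
{"api": "carry_out", "payload": {"moves": [[[0,0,20,0,0,0,0],[0,0,36,0,0,0,0],[0,0,41,0,0,0,0],[0,0,41,0,0,0,0],[0,0,41,0,0,0,0]]]}}

```text
time_s: 20.95
eef_pos: [0.6441, 0.0292, 0.2115]
eef_rot: [0.604, 3.082, -0.0]
wrist_force: [-0.3, 0.6, -0.7]
opening: 0.0209
grip_force: 49.1
```

```bash
python3 - <<'E'
from h import *
p=eyes.get_image("side"); p=eyes.get_image("side"); s=monitor.get_state(); t=s["eef_pos"]; print(t,s["wrist_force"])
W=cloud(p)
m=(np.hypot(W[...,0]-t[0],W[...,1]-t[1])<.025)&(W[...,2]<t[2]-.002)&(W[...,2]>.106); Q=W[m]
view=np.array(p["extrinsics"])[:2,3]-t[:2]; view/=np.linalg.norm(view); lat=np.array([-view[1],view[0]])
for a in np.arange(.106,t[2],.012):
    q=Q[(Q[:,2]>=a)&(Q[:,2]<a+.012)]
    if len(q)>3: d=(q[:,:2]-t[:2])@lat; n=(q[:,:2]-t[:2])@view; print(a.round(3),len(q),"near",n.max().round(4),"lat",np.round([d.min(),d.mean(),d.max()],4))
hs=np.array([.64334,.02687])-t[:2]; print("side hole rel: lat",hs@lat,"view",hs@view,"lat vec",lat)
go([.6438,.0293,t[2]],pose(158))
u,v=pix(p,bay(-65,62,105)).astype(int); cv2.imwrite("pics/s4.png",cv2.resize(p["frame"][v-45:v+35,u-50:u+50],(750,600),interpolation=cv2.INTER_CUBIC))
E
```

```text
[0.64442881 0.02952493 0.21219391] [ 0.19087877  0.53098595 -0.9295949 ]
0.118 10 near 0.007 lat [-0.0046  0.0006  0.0047]
0.13 12 near 0.0079 lat [-0.0067 -0.0023  0.0034]
0.142 11 near 0.009 lat [-0.0044 -0.      0.0052]
0.154 11 near 0.0089 lat [-0.0057 -0.001   0.0043]
0.166 9 near 0.0081 lat [-0.006  -0.0004  0.0034]
0.178 13 near 0.0087 lat [-0.0051 -0.0002  0.0051]
0.19 6 near 0.0121 lat [-0.0088 -0.0018  0.0039]
0.202 9 near 0.0156 lat [-0.0126 -0.0034  0.0089]
side hole rel: lat 0.000860089676463163 view 0.00273758728077891 lat vec [ 0.76894801 -0.63931131]
t 21.05 row [0.5, -0.4, -0.0] [0.001, 0.002, -0.002] rows>= 0.0
```

View pics/s4.png

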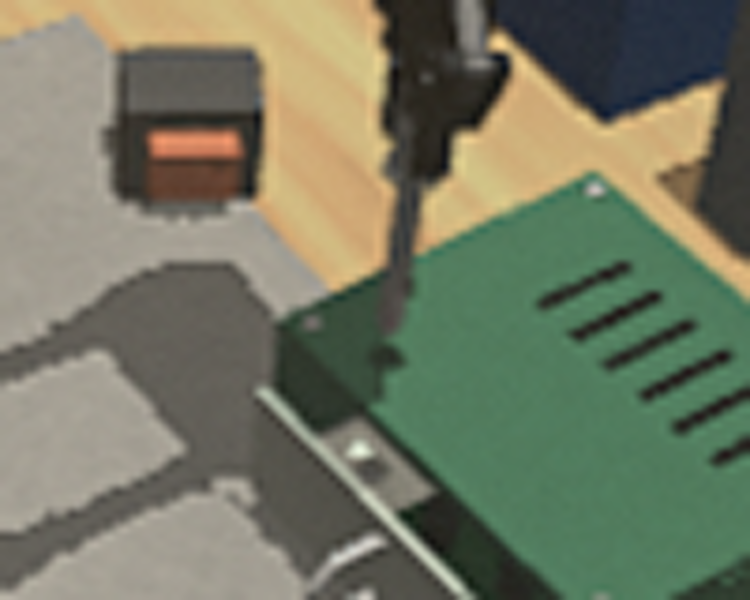

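The pin foot hangs right above the hole at about (388,350), lined up to within a millimetre. I lower it carefully.

Request:
{"api": "carry_out", "payload": {"moves": [[[0,-0.4,6,0,0,0,0],[0,-0.4,12,0,0,0,0],[0,-0.4,16,0,0,0,0],[0,-0.4,19,0,0,0,0],[0,-0.4,19,0,0,0,0]]]}}

```text
time_s: 21.55
eef_pos: [0.6437, 0.0296, 0.1907]
eef_rot: [-0.602, -3.082, 0.0]
wrist_force: [-0.8, 0.3, -2.0]
opening: 0.0209
grip_force: 49.1
```

Request:
{"api": "carry_out", "payload": {"moves": [[[0,0,3,0,0,0,0],[0,0,6,0,0,0,0],[0,0,6,0,0,0,0]]]}}

```text
time_s: 21.85
eef_pos: [0.6438, 0.0296, 0.1852]
eef_rot: [-0.602, -3.083, 0.0]
wrist_force: [0.1, -0.5, -1.9]
opening: 0.0209
grip_force: 49.1
```

Request:
{"api": "carry_out", "payload": {"moves": [[[0,0,8,0,0,0,0],[0,0,16,0,0,0,0],[0,0,24,0,0,0,0],[0,0,32,0,0,0,0],[0,0,40,0,0,0,0],[0,0,46,0,0,0,0],[0,0,46,0,0,0,0]]]}}

```text
time_s: 22.55
eef_pos: [0.6434, 0.0296, 0.1381]
eef_rot: [-0.602, -3.081, 0.001]
wrist_force: [-0.5, -0.1, -1.1]
opening: 0.0209
grip_force: 49.1
```

Request:
{"api": "carry_out", "payload": {"moves": [[[0,0,4,0,0,0,0],[0,0,8,0,0,0,0],[0,0,11,0,0,0,0],[0,0,14,0,0,0,0],[0,0,14,0,0,0,0]]]}}

```text
time_s: 23.05
eef_pos: [0.6437, 0.0296, 0.1251]
eef_rot: [-0.602, -3.082, 0.0]
wrist_force: [0.3, -0.2, -1.4]
opening: 0.0212
grip_force: 49.1
```

Request:
{"api": "carry_out", "payload": {"moves": [[[0,0,4,0,0,0,0],[0,0,8,0,0,0,0],[0,0,12,0,0,0,0],[0,0,14,0,0,0,0],[0,0,14,0,0,0,0]]]}}

```text
time_s: 23.55
eef_pos: [0.6437, 0.0296, 0.111]
eef_rot: [-0.602, -3.082, 0.0]
wrist_force: [0.0, -0.3, -1.0]
opening: 0.0207
grip_force: 49.1
```

Request:
{"api": "carry_out", "payload": {"moves": [[[0,0,1.5,0,0,0,0],[0,0,3,0,0,0,0],[0,0,4,0,0,0,0],[0,0,4,0,0,0,0]]]}}

```text
time_s: 23.95
eef_pos: [0.6439, 0.0295, 0.1076]
eef_rot: [-0.602, -3.083, 0.0]
wrist_force: [0.7, -0.3, -1.5]
opening: 0.0209
grip_force: 49.1
```

Request:
{"api": "carry_out", "payload": {"moves": [[[0,0,1,0,0,0,0],[0,0,2,0,0,0,0],[0,0,2.5,0,0,0,0],[0,0,2.5,0,0,0,0]]]}}

```text
time_s: 24.35
eef_pos: [0.6442, 0.0296, 0.1067]
eef_rot: [0.602, 3.082, 0.0]
wrist_force: [-3.4, -0.2, 4.9]
opening: 0.0206
grip_force: 49.9
```

Contact at the expected height, so the collar is on the hood. I release and rise.

Request:
{"api": "carry_out", "payload": {"moves": [[[0,0,0,0,0,0,0.3],[0,0,0,0,0,0,0.6],[0,0,0,0,0,0,0.8],[0,0,0,0,0,0,0.8],[0,0,-15,0,0,0,0.8],[0,0,-45,0,0,0,0.8],[0,0,-90,0,0,0,0.8],[0,0,-135,0,0,0,0.8],[20,0,-160,0,0,0,0.8],[20,0,-160,0,0,0,0.8]]]}}

```text
time_s: 25.35
eef_pos: [0.6257, 0.0378, 0.2737]
eef_rot: [0.599, 3.073, 0.004]
wrist_force: [-0.1, -0.9, 0.8]
opening: 0.0682
grip_force: 0.0
```

```bash
python3 - <<'E'
from h import *
p=eyes.get_image("side"); p=eyes.get_image("side"); print(tray(p)); W=cloud(p); e=bay(-65,62,98)
m=(np.hypot(W[...,0]-e[0],W[...,1]-e[1])<.02)&(W[...,2]>.104)&(W[...,2]<.2); Q=W[m]; print("head top",np.percentile(Q[:,2],[50,95,100]),Q.mean(0),monitor.get_state()["eef_pos"],monitor.get_state()["wrist_force"])
cv2.imwrite("pics/s5.png",cv2.resize(p["frame"],(800,600),interpolation=cv2.INTER_CUBIC))
E
```

```text
(np.int64(265), array([-116.61519911, -116.02479642, -115.06342653, -114.13888435,
       -112.80492356]))
head top [0.12870458 0.1414468  0.14288551] [0.63937271 0.02371922 0.12741171] [0.62568075 0.03719121 0.26730061] [ 0.25520106  0.11077942 -0.33750175]
```

View pics/s5.png

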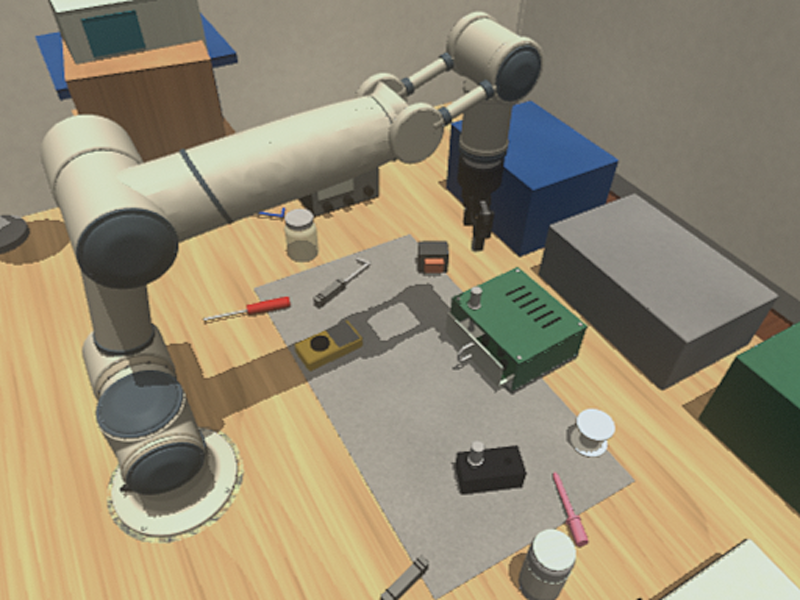

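The pin's head stands on the hood at (475,297), with its top at 0.142 m, which is what a seated collar gives. The tray is out, the hook lies flat at (340,283), and the other listed items look unmoved. I hand the job in.

```bash
python3 -c "
from rig import arm
print(arm.job_done())"
```

```text
the job is handed in; nothing more can be done
None
```

The job is done and handed in: the hook drew the tray to its stop and lies flat on the bench, and the long pin is seated with its collar on the hood. The pink look-alike pin fell over by t=5.3 s with the arm nowhere near it, and I left it lying.

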